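# Pass a round glass blank into the polishing cabinet through its dust hatch

### The arm

A 7-joint arm with a two-finger parallel gripper is mounted at the origin on the work surface. World frame = base frame: x ahead of the robot, y to its left, z up, the work surface at z = 0. Lengths are in m, angles in rad, forces in N, time in s.
With the tool pointing down it reaches from about 0.425 to 0.875 m from the base axis. Payload 9.9 kg.
Tool frame: the origin (TCP) lies at the very end of the fingers, on their centre line; the grasp point (between the pads) lies 19 mm behind it (grip_depth is the distance from the TCP to the grasp point, in m); z points along the fingers, y is the line along which they close (so a half turn about z gives the same grasp; the last joint's range is limited). The gripper opens to 85 mm and grips with 20 to 120 N. Pads are 22 mm wide; open, the fingers measure 114 mm over their backs; the gripper's body (76 mm by 85 mm) begins 54 mm behind the grasp point. The pads swing forward as they close: fully open they stand 13 mm farther back than shut.
Start: joints at [-1.206, 0.576, 0.025, 1.437, -0.015, 1.129, -0.057], TCP at [0.293, 0.608, 0.231] pointing down, gripper open.
Joint ranges: [-2.76, 2.76], [-0.34, 2.15], [-1.52, 1.57], [0.19, 2.46], [-1.09, 4.23], [0.17, 1.99], [-2.82, 2.82]. Speed limits (rad/s): [2.22, 2.22, 3.01, 3.01, 3.14, 3.14, 3.14].

### API

Orientations are given as [roll, pitch, yaw] about the fixed x, y, z axes, in that order (R = Rz(yaw) Ry(pitch) Rx(roll)).
In Python, from station import get_state, read_camera, camera_model, sign_off, grip_depth gives the robot as it stands.
- The arm moves only by the shell command python3 -m jog 'ROWS' [FORCE]. ROWS is JSON, a list that holds one entry, the list of rows, each a list of 5 numbers: the shift along the world's x, y, z in m, then the turn about the world's z in rad, then the gripper command: -1 is shut, 1 is fully open, values between are in proportion. A call has 1 to 10 rows; each row shifts and turns the commanded pose from where the row before left it; what a row does not reach is not made up. A row lasts 1/8 s, in which the tool goes at most 62.5 mm and 10.7 degrees, less where a joint would pass 70% of its speed; a pose out of reach is approached as far as the arm can. A call with a gripper value outside its range is refused whole. The fingers move at their own pace and stop on an object; FORCE is the grip in N (left out, the last holds). Time passes only in rows, so rows that do not move let the fingers close. It gives the time, the measured TCP pose, the force, the opening and the grip force at its end, in the units of the state.
- get_state(): the state, without advancing time (a new reading comes with each control period).
- read_camera(name): name is "scene" or "side" or "wrist"; returns the picture (400x640x3 uint8, red, green, blue); there is no depth.
- camera_model(name): a dict with "fx", "fy", "cx", "cy" (pixels), "rvec" (rotation vector, rad) and "tvec" (3), from world to camera coordinates, as OpenCV has them; the wrist camera has in their place "T_tool_cam" (4x4, takes a point from camera to tool coordinates, whose origin is the TCP and whose axes are the flange's). Camera axes: x right, y down, z forward; pixel columns grow to the right and rows downward; lengths in m; the calibration is good to about 2 mm. A picture is of the moment at which its call begins: read the wrist's pose just before it. camera_model takes no time and is no camera call.
- sign_off(): hands the job in; it is judged then, once.
The state is a dict: "clock": time; "qpos": joint angles; "qvel": joint speeds; "tau": joint torques, N m; "eef_pos": TCP position; "ee_rot": TCP orientation; "wrist_force": force on the tool from outside, world axes, zero at the start; "moment": the same for the moment, N m; "opening": finger opening in m; "grip_force": force on a finger pad.
Only numpy, scipy, OpenCV 4.12 (cv2) and the standard library are available. Lean on these libraries where they do the work, as an engineer would, in place of code of your own. Each camera call takes 0.05 s, during which the arm holds its last target. There are 200 camera calls.

### The job

Pass the round glass blank into the dust hatch on the front of the polishing cabinet: set it down upright on the floor of the hatch chamber without dropping it, slide the outer door (the top cover) fully shut, and only then slide the inner door fully open so the blank can be taken into the cabinet. The two doors must never be open at the same time, and the blank stays standing in the chamber with the outer door shut and the inner door open.

Things in the scene. Friction and masses are not known exactly. Their poses are not given: they have to be found in the camera images.
- blank: The only round (cylindrical, flat-topped) block among four deep-blue glass pieces on a black rubber mat 3 mm thick: diameter 54 mm, 36 mm tall, about 0.2 kg, standing upright. Origin at the centre of its underside, z up its axis. The others (50 mm square block, 76 x 28 mm bar, upright slab 66 x 22 mm, 60 mm tall) are not wanted; gaps between pieces are 30 mm or more.
- hatch: Fixed hatch in front of the low blue cabinet. Origin on the bench under the chamber's centre; x towards the cabinet, y the way both doors open (robot's left), z up; turned up to 10 deg. Chamber: x -70 to 79, y -70 to 70 mm; floor 10 mm, rim 58 mm above the bench. A housing of rim height, to y = 260, carries the open outer door. Cabinet: from x = 98 mm, clear top 100 mm above the bench.
- outer_handle (a point): Middle of the handle, 90 mm above the bench, of the outer door: an aluminium cover 140 (x) x 150 (y) mm, top face 66 mm above the bench, sliding along hatch y. Handle: black upright plate on it, 14 mm thick (y), 40 long (x), top at 104 mm, at hatch x = -20. Its hatch y is 0 when shut (stop), 170 fully open; starts open at 140 to 170. Friction 2 N, stays where left.
- inner_handle (a point): Middle of the handle, 90 mm above the bench, of the inner door: an upright aluminium panel 150 mm wide between chamber and cabinet, sliding along hatch y. Handle: black upright plate on its top edge, 14 mm thick (y), 26 long (x), from 66 to 104 mm above the bench, at hatch x = 82. Its hatch y is 0 when shut (starts shut), 140 fully open (stop). Friction 2 N, stays where left.

How it is judged:
On the way, in this order (a step that is already met when the one before it is completed fails the run):
1. the blank stands on the chamber floor, let go, with the inner door shut (x of blank in the frame of hatch between -0.055 and 0.06 m and y of blank in the frame of hatch between -0.055 and 0.055 m and z of blank in the frame of hatch below 0.014 m and angle between blank's own z axis and vertical below 0.17 rad and contact force between the fingers and blank below 0.1 N and y of inner_handle in the frame of hatch below 0.015 m), for 0.2 s.
2. the outer door is fully shut while the inner door is still shut (y of outer_handle in the frame of hatch below 0.012 m and y of inner_handle in the frame of hatch below 0.015 m), for 0.2 s.
3. the inner door is fully open (y of inner_handle in the frame of hatch above 0.125 m), for 0.2 s.
At the end, for the whole second after the job is handed in: The round blank stands upright (within 10 degrees), at rest on the chamber floor; the outer door is shut to within 12 mm of its stop and the inner door is open to within 15 mm of its stop (x of blank in the frame of hatch between -0.055 and 0.06 m and y of blank in the frame of hatch between -0.055 and 0.055 m and z of blank in the frame of hatch below 0.014 m and angle between blank's own z axis and vertical below 0.17 rad and linear speed of blank below 0.02 m/s and y of outer_handle in the frame of hatch below 0.012 m and y of inner_handle in the frame of hatch above 0.125 m); the robot touches nothing.
It fails at once if both doors open at once (each more than 15 mm from shut) (y of each of outer_handle, inner_handle in the frame of hatch above 0.015 m).
It fails at once if the blank is dropped (it falls faster than 0.6 m/s, a drop of about 18 mm, out of the fingers) (linear speed of blank above 0.6 m/s and contact force between the fingers and blank below 0.05 N).
It also fails if it takes over 58 s, if anything falls off the work surface, if the arm or the gripper's body presses on something with over 40 N, if the wrist force passes 120 N, or if a joint passes its speed limit or range.

## Working session

There is one attempt and no reset: what is moved stays moved. The work goes in short steps, Python scripts to look and compute and a shell command to move; the robot and the scene stay as the last step left them, time stands still between calls to the robot, and variables do not carry over. Pictures are saved under pics/ and viewed, at most 10 in all, crops included, and the job is handed in when it is done.

```bash
mkdir -p pics
cat > h.py <<'E'
import numpy as np,cv2
from station import *
from scipy.spatial.transform import Rotation as R
def PM(name,s=None):
    m=camera_model(name);K=np.array([[m['fx'],0,m['cx']],[0,m['fy'],m['cy']],[0,0,1.]])
    if name=='wrist':
        s=s or get_state();T=np.eye(4);T[:3,:3]=R.from_euler('xyz',s['ee_rot']).as_matrix();T[:3,3]=s['eef_pos']
        E=np.linalg.inv(T@np.array(m['T_tool_cam']))[:3]
    else:
        E=np.c_[R.from_rotvec(np.ravel(m['rvec'])).as_matrix(),np.ravel(m['tvec'])]
    return K@E
def tri(obs): # [(P,(u,v)),...]
    A=np.vstack([np.r_[[u*P[2]-P[0]],[v*P[2]-P[1]]] for P,(u,v) in obs])
    X=np.linalg.svd(A)[2][-1];return X[:3]/X[3]
def atz(P,uv,z): # pixel -> point at height z
    u,v=uv;A=np.array([u*P[2]-P[0],v*P[2]-P[1]])
    return np.r_[np.linalg.solve(A[:,:2],-A[:,2]*z-A[:,3]),z]
def proj(P,X): p=P@np.r_[X,1];return p[:2]/p[2]
def snap(name,f):
    s=get_state();im=read_camera(name);cv2.imwrite('pics/'+f,im[:,:,::-1]);return im,PM(name,s)
E
python3 - <<'E'
from h import *
snap('scene','a.png');snap('side','b.png')
s=get_state();print(s)
for n in('scene','side'):
    P=PM(n);print(n,-np.linalg.inv(P[:,:3])@P[:,3])
E
```

```text
{'clock': 0.1, 'qpos': array([-1.20578291,  0.57641577,  0.02484844,  1.43778452, -0.01500413,
        1.12897963, -0.05650524]), 'qvel': array([-0.00042817, -0.00278921, -0.00014174, -0.00304742,  0.00087804,
       -0.00072243, -0.00026676]), 'tau': array([ 5.90970798e-03, -7.67301893e+01,  2.25821994e+00, -2.86603957e+01,
        1.60472863e-02,  8.60048051e-03, -4.70866541e-05]), 'eef_pos': array([0.29270783, 0.60781437, 0.23056452]), 'ee_rot': array([-3.14019154e+00,  6.69417179e-05,  2.69280439e+00]), 'wrist_force': array([ 0.23247681,  0.81176763, -0.64395772]), 'moment': array([-0.01834662,  0.04692294,  0.01098276]), 'grip_force': 0.0, 'opening': 0.0857829697606443}
scene [1.08887965 0.20006058 0.6243919 ]
side [0.44552127 0.67142558 0.71492374]
```

View pics/a.png

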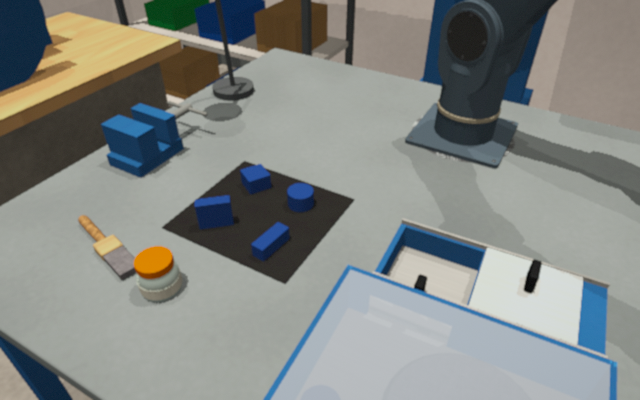

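View pics/b.png

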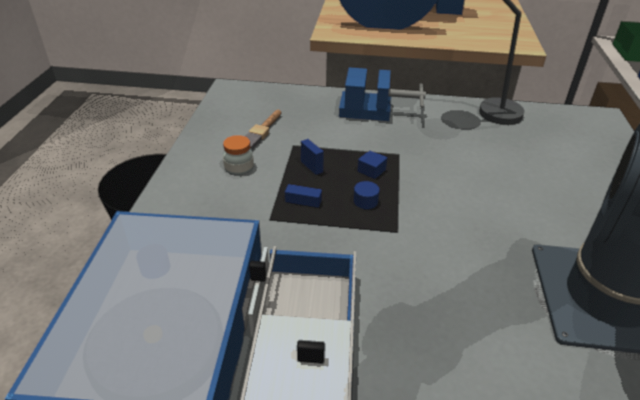

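The scene view shows the round blank at about (300,197), outer handle (533,276) and inner handle (421,284). In the side view the blank is at (367,194), outer handle (311,351) and inner handle (258,270). I'll compute positions and make an enlarged crop.

Run:
```python
from h import *
A,B=PM('scene'),PM('side')
for n,a,b in [('blank top',(300,190),(367,187)),('outer h',(533,276),(311,351)),('inner h',(421,284),(258,270)),('rim near right corner',(404,222),(354,253))]:
    X=tri([(A,a),(B,b)]);print(n,X.round(4),proj(A,X)-a,proj(B,X)-b)
a=cv2.imread('pics/a.png');b=cv2.imread('pics/b.png')
f=lambda c:cv2.resize(c,None,fx=3,fy=3,interpolation=cv2.INTER_CUBIC)
c=np.zeros((600,800,3),np.uint8)
x=f(a[215:315,375:640]);c[:300,:795]=x
x=f(b[240:340,230:370]);c[300:,:420]=x[:300]
x=f(b[330:400,240:365]);c[300:510,425:800]=x[:, :375]
cv2.imwrite('pics/c.png',c)
```

```text
blank top [ 0.451  -0.2102  0.0411] [-0.23782268 -0.65758859] [-0.22139897  0.50255125]
outer h [0.5071 0.2437 0.0872] [-0.41041695 -0.86453857] [-0.52306929  0.70020595]
inner h [0.614  0.1031 0.092 ] [0.301459   0.66321026] [ 0.30358932 -0.45989775]
rim near right corner [0.4627 0.0177 0.0646] [-0.4681182  -1.16593689] [-0.51342222  0.92784921]
```

View pics/c.png

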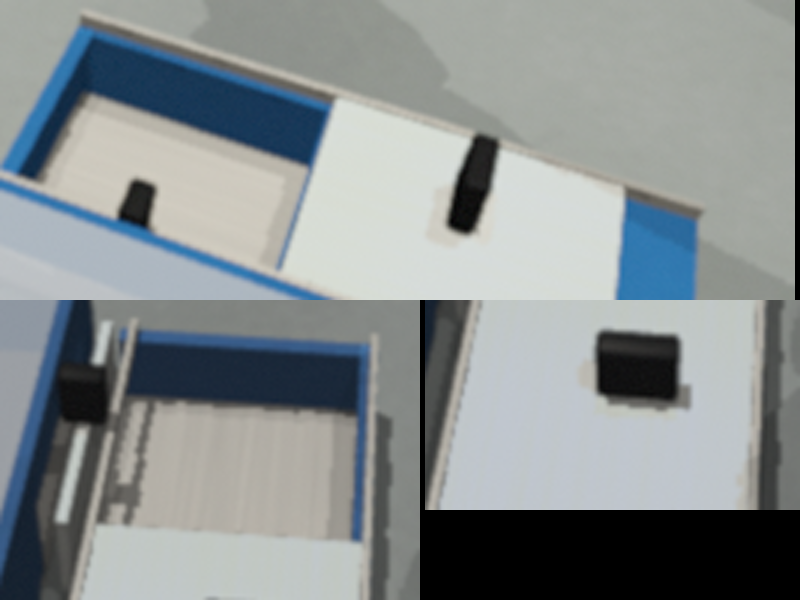

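The crop shows the near rail running from (404,220) to (608,285) in the scene view, the chamber open on the robot's right, and the outer door with its handle at about 144 mm. I'll refine the hatch yaw from the rail.

Run:
```python
from h import *
A,B=PM('scene'),PM('side')
c=lambda x,y:(375+x/3-.33,215+y/3-.33); d=lambda x,y:(230+x/3-.33,240+(y-300)/3-.33); e=lambda x,y:(240+(x-425)/3-.33,330+(y-300)/3-.33)
p=atz(A,c(84,14),.066);q=atz(A,c(702,212),.066);v=q-p;print('rail',p,q,np.degrees(np.arctan2(-v[0],v[1])))
p=atz(B,d(375,335),.066);q=atz(B,e(757,500),.066);v=q-p;print('rail side',p,q,np.degrees(np.arctan2(-v[0],v[1])))
# door edge corners
p=atz(A,c(333,97),.066);q=atz(A,c(280,268),.066);v=q-p;print('dooredge',p,q,np.degrees(np.arctan2(v[1],v[0])))
# handle tops (z=.104)
print('outer top side', tri([(A,c(486,138)),(B,e(638,333))]),atz(B,e(638,340),.104),atz(A,c(484,148),.104))
print('inner top',atz(A,c(142,186),.104),atz(B,d(83,374),.104))
for X in [tri([(A,c(140,204)),(B,d(83,393))])]: print('inner mid',X)
```

```text
rail [0.46119952 0.01526058 0.066     ] [0.44713859 0.35267684 0.066     ] 2.386268187871417
rail side [0.46112037 0.01228755 0.066     ] [0.44526444 0.29196989 0.066     ] 3.2447747635647266
dooredge [0.45761982 0.16417688 0.066     ] [0.5919734  0.17222558 0.066     ] 3.4283128555094193
outer top side [0.50592806 0.24271201 0.11450537] [0.50726162 0.24103747 0.104     ] [0.49923583 0.24260606 0.104     ]
inner top [0.60962848 0.10086006 0.104     ] [0.61487735 0.10305299 0.104     ]
inner mid [0.61402095 0.10422566 0.09325424]
```

```bash
python3 - <<'E'
from h import *
A,B=PM('scene'),PM('side')
b=np.array([.451,-.21,0])
for n,a,z in [('square',(255,176),.03),('bar',(270,240),.02),('slab',(213,210),.03)]:
    X=atz(A,a,z);d=X-b;print(n,X,np.degrees(np.arctan2(d[1],d[0])),np.hypot(*d[:2]))
E
python3 -m jog '[[[0.03,-0.05,0,0,1],[0.03,-0.05,0,0,1],[0.03,-0.05,0,0,1],[0.03,-0.05,0,0,1],[0.03,-0.05,0,0,1],[0.012,-0.06,0,0,1],[0.012,-0.06,0,0,1],[0.012,-0.06,0,0,1],[0.012,-0.06,0,0,1],[0.012,-0.06,0,0,1]]]' 40
```

```text
square [ 0.44681073 -0.32614448  0.03      ] -92.06573084166722 0.1162200077807704
bar [ 0.58667026 -0.19200352  0.02      ] 7.556097161564522 0.13685866062059313
slab [ 0.5803554 -0.330673   0.03     ] -43.01116408833131 0.17690334344119119
clock: 1.35
eef_pos: [0.5028, 0.0563, 0.2312]
ee_rot: [-3.142, -0.0, 2.693]
wrist_force: [1.7, 0.5, 0.5]
opening: 0.0856
grip_force: 0.0
```

```bash
python3 -m jog '[[[-0.011,-0.054,0,0.1,1],[-0.011,-0.054,0,0.1,1],[-0.011,-0.054,0,0.1,1],[-0.01,-0.054,0,0.1,1],[-0.01,-0.05,0,0.1,1],[0,0,0,0,1]]]'
python3 - <<'E'
from h import *
im,P=snap('wrist','d.png');s=get_state();print(s['qpos'].round(2))
print(proj(P,[.451,-.21,.039]), s['eef_pos'])
hsv=cv2.cvtColor(im,cv2.COLOR_RGB2HSV);m=cv2.inRange(hsv,(105,120,40),(130,255,255))
n,l,st,ce=cv2.connectedComponentsWithStats(m)
for i in range(1,n):
    if st[i,4]>300: print(st[i],ce[i],atz(P,ce[i],.039))
E
```

```text
clock: 2.1
eef_pos: [0.4481, -0.2122, 0.2311]
ee_rot: [-3.14, -0.001, -3.097]
wrist_force: [-0.4, 0.8, -0.3]
opening: 0.0853
grip_force: 0.0
[ 0.27  0.31  0.1   1.9  -0.04  0.93  2.  ]
[329.42218421 170.73154915] [ 0.44894903 -0.20961939  0.23103709]
[   0  116   48  120 4289] [ 18.39636279 182.13709489] [ 0.47963792 -0.55636412  0.039     ]
[ 193  128   66   63 2462] [225.08773355 158.44110479] [ 0.44243026 -0.32437798  0.039     ]
[ 305  144   49   52 1230] [334.25609756 171.40813008] [ 0.45152239 -0.20463395  0.039     ]
[ 493  181  147  128 5178] [534.04248745 230.95674005] [0.51203674 0.03201175 0.039     ]
[ 547  200   93  107 2168] [626.85193727 258.27306273] [0.54212989 0.15133145 0.039     ]
[ 324  240   32   64 1490] [339.06442953 271.79060403] [ 0.57612213 -0.19234827  0.039     ]
[230 243  33  53 862] [246.32366589 266.03132251] [ 0.57338268 -0.30498571  0.039     ]
[613 330  27  35 696] [629.22126437 345.69252874] [0.66826329 0.19506523 0.039     ]
[483 365  28  35 606] [498.10231023 383.82013201] [0.73969748 0.03577053 0.039     ]
```

View pics/d.png

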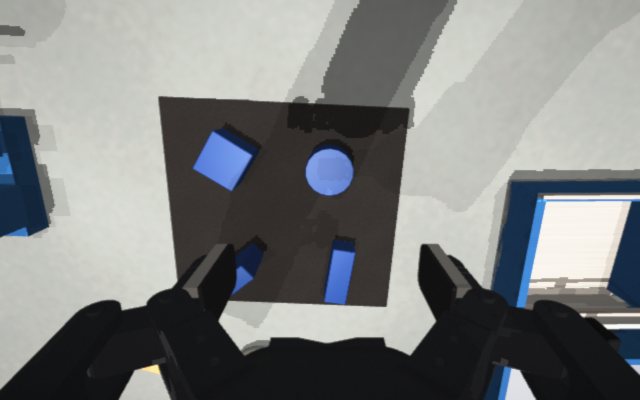

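The wrist view shows the blank's top circle centred at (329.5,171.5), within 1 px of the projected (0.451,-0.210). I can descend.

```bash
python3 -m jog '[[[0.002,-0.002,-0.05,0,1],[0,0,-0.05,0,1],[0,0,-0.05,0,1],[0,0,-0.04,0,1],[0,0,-0.02,0,1],[0,0,-0.012,0,1],[0,0,0,0,1],[0,0,0,0,-1],[0,0,0,0,-1],[0,0,0,0,-1]]]' 40
```

```text
clock: 3.4
eef_pos: [0.4524, -0.2099, 0.0104]
ee_rot: [-3.141, 0.002, -3.09]
wrist_force: [-0.7, 1.0, 7.3]
opening: 0.0532
grip_force: 40.9
```

```bash
python3 -m jog '[[[0,0,0.02,0,-1],[0,0,0.05,0,-1],[0,0,0.05,0,-1],[0.013,0.05,0.05,0,-1],[0.013,0.05,0.01,0,-1],[0.013,0.05,0,0,-1],[0.013,0.05,0,0,-1],[0.013,0.05,0,0,-1],[0.013,0.053,0,0,-1],[0,0,0,0,-1]]]'
python3 - <<'E'
from h import *
im,P=snap('wrist','e.png');s=get_state();print(s['eef_pos'],s['ee_rot'],s['opening'],s['wrist_force'])
c,sn=np.cos(.05),np.sin(.05)
Q=lambda x,y,z:proj(P,[.53+c*x-sn*y,.098+sn*x+c*y,z])
for n,p in {'iTop':(.082,0,.104),'oTop':(-.02,.145,.104),'c--':(-.07,-.07,.058),'c-+':(-.07,.07,.058),'c+-':(.079,-.07,.058)}.items():print(n,Q(*p))
E
```

```text
clock: 4.65
eef_pos: [0.5285, 0.0921, 0.183]
ee_rot: [3.139, 0.001, -3.083]
wrist_force: [-0.2, -0.9, -1.9]
opening: 0.0528
grip_force: 43.0
[0.52797707 0.08882426 0.18294287] [ 3.14099694e+00  1.65747030e-04 -3.08638491e+00] 0.05290979768678364 [-0.74393018 -0.18586702 -2.5578886 ]
iTop [333.45826093 295.97990135]
oTop [532.45664067 177.43479587]
c-- [250.35323881 103.60369266]
c-+ [418.98806995 105.01125769]
c+- [259.92156931 263.98058886]
```

View pics/e.png

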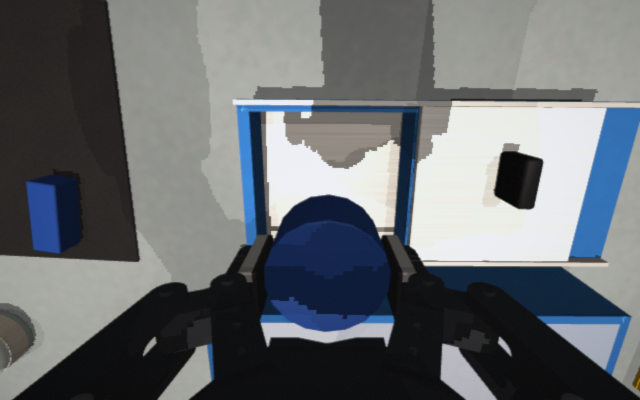

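The blank is held level. The chamber walls appear around (257,110) to (402,110), agreeing with the model within about 5 mm. I'll lower it with a 5 mm y shift.

```bash
python3 -m jog '[[[0.003,0.006,-0.04,0,-1],[0,0,-0.05,0,-1],[0,0,-0.04,0,-1],[0,0,-0.02,0,-1],[0,0,-0.01,0,-1],[0,0,-0.003,0,-1],[0,0,0,0,-1]]]'
```

```text
clock: 5.58
eef_pos: [0.5316, 0.0924, 0.0205]
ee_rot: [3.142, 0.001, -3.091]
wrist_force: [0.9, -0.8, -1.9]
opening: 0.0533
grip_force: 43.1
```

```bash
python3 -m jog '[[[0,0,-0.002,0,-1],[0,0,-0.002,0,-1],[0,0,0,0,-1]]]'
```

```text
clock: 5.95
eef_pos: [0.5317, 0.0927, 0.0174]
ee_rot: [3.141, 0.002, -3.09]
wrist_force: [-4.2, -0.5, 17.8]
opening: 0.053
grip_force: 45.1
```

```bash
python3 -m jog '[[[0,0,0,0,0.5],[0,0,0,0,0.6],[0,0,0,0,0.6],[0,0,0.02,0,0.6],[0,0,0.05,0,0.6],[0,0,0.05,0,0.6],[0,0,0.05,0,0.6],[-0.03,0,0.04,0,0.6],[-0.03,0,0.02,0,0.6],[0,0,0,0,0.6]]]'
python3 - <<'E'
from h import *
im,P=snap('wrist','f.png');s=get_state();print(s['eef_pos'],s['ee_rot'])
c,sn=np.cos(.05),np.sin(.05)
Q=lambda x,y,z:proj(P,[.53+c*x-sn*y,.098+sn*x+c*y,z]).round(1)
for n,p in {'iTop':(.082,0,.104),'oTop':(-.02,.145,.104),'c--':(-.07,-.07,.058),'c-+':(-.07,.07,.058),'c+-':(.079,-.07,.058),'blank':(0,0,.046)}.items():print(n,Q(*p))
E
```

```text
clock: 7.2
eef_pos: [0.4703, 0.0928, 0.2474]
ee_rot: [3.141, 0.002, -3.09]
wrist_force: [0.9, 0.7, -1.0]
opening: 0.0683
grip_force: 0.0
[0.4710911  0.09275528 0.24643546] [ 3.14111363e+00  1.68664521e-03 -3.08990972e+00]
iTop [329. 306.]
oTop [476.4 217.9]
c-- [264.5 158.9]
c-+ [393.9 159. ]
c+- [271.3 279.7]
blank [328.9 215.5]
```

View pics/f.png

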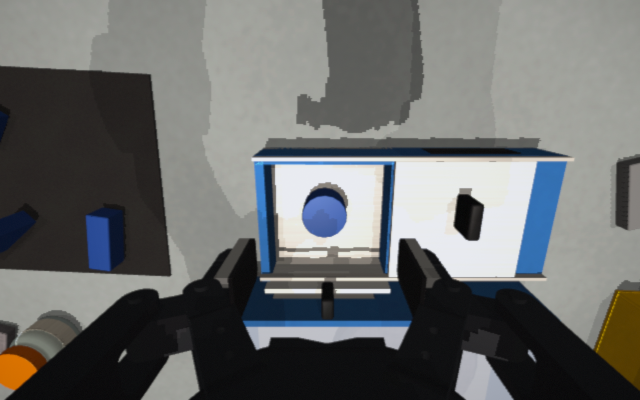

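The wrist view shows the blank upright in the chamber at (325,215), both handles where predicted: outer (470,218), inner (327,300). Next I'll move to the +y side of the outer handle with the fingers shut.

```bash
python3 -m jog '[[[0.008,0.05,-0.01,0,-1],[0.008,0.05,-0.02,0,-1],[0.008,0.05,-0.02,0,-1],[0.008,0.052,-0.02,0,-1],[0,0,-0.04,0,-1],[0,0,-0.04,0,-1],[0,0,-0.017,0,-1],[0,0,0,0,-1]]]'
```

```text
clock: 8.25
eef_pos: [0.503, 0.2941, 0.0774]
ee_rot: [-3.14, -0.002, -3.091]
wrist_force: [-1.0, -0.4, 0.5]
opening: -0.0004
grip_force: 0.0
```

```bash
python3 -m jog '[[[0.001,-0.02,0,0,-1],[0.001,-0.02,0,0,-1],[0.001,-0.02,0,0,-1],[0.001,-0.02,0,0,-1],[0.001,-0.02,0,0,-1],[0.001,-0.02,0,0,-1],[0.001,-0.02,0,0,-1],[0.001,-0.015,0,0,-1],[0,0,0,0,-1]]]'
```

```text
clock: 9.38
eef_pos: [0.5107, 0.1374, 0.0785]
ee_rot: [-3.14, -0.002, -3.093]
wrist_force: [0.4, 0.6, 0.5]
opening: 0.0
grip_force: 0.0
```

```bash
python3 -m jog '[[[0,-0.006,0,0,-1],[0,-0.006,0,0,-1],[0,-0.003,0,0,-1],[0,0,0,0,-1]]]'; python3 -m jog '[[[0,-0.003,0,0,-1],[0,-0.002,0,0,-1],[0,0,0,0,-1]]]'
```

```text
clock: 9.88
eef_pos: [0.511, 0.1243, 0.0787]
ee_rot: [-3.141, -0.0, -3.091]
wrist_force: [0.4, -0.6, 0.1]
opening: -0.0001
grip_force: 0.0
clock: 10.25
eef_pos: [0.5112, 0.1194, 0.0788]
ee_rot: [-3.141, 0.0, -3.091]
wrist_force: [0.7, 0.0, -0.2]
opening: 0.0001
grip_force: 0.3
```

```bash
python3 -m jog '[[[0,-0.003,0,0,-1],[0,-0.002,0,0,-1],[0,0,0,0,-1]]]'
python3 - <<'E'
from h import *
im,_=snap('side','g0.png');im2,_=snap('scene','g1.png')
c=np.hstack([cv2.resize(im[200:400,200:400],None,fx=2,fy=2),cv2.resize(im2[200:400,340:540],None,fx=2,fy=2)])
cv2.imwrite('pics/g.png',c[:,:,::-1])
E
```

```text
clock: 10.62
eef_pos: [0.5113, 0.1163, 0.0788]
ee_rot: [3.14, 0.001, -3.089]
wrist_force: [0.0, 7.2, -3.0]
opening: -0.0
grip_force: 3.7
```

View pics/g.png

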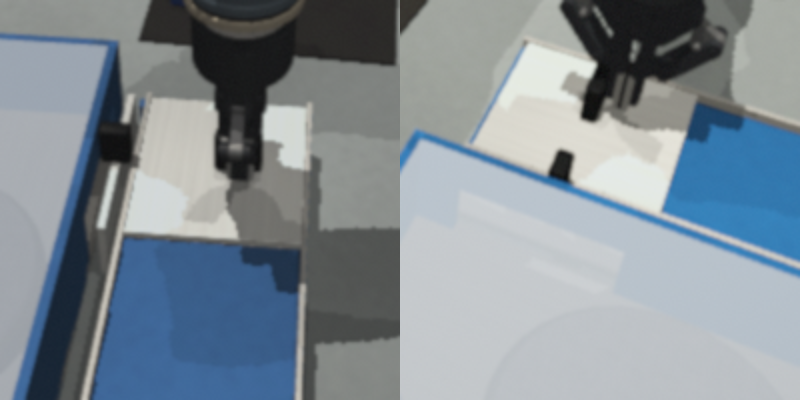

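The side and scene views show the cover fully over the chamber (blue housing exposed behind it), and the force has risen to 7 N, so it is at the stop. Next, the -y side of the inner handle.

```bash
python3 -m jog '[[[0,0.01,0,0,-1],[0,0,0.05,0,-1],[0.03,-0.02,0.03,0,-1],[0.04,-0.04,0,0,-1],[0.031,-0.015,0,0,-1],[0,0,-0.04,0,-1],[0,0,-0.03,0,-1],[0,0,-0.004,0,-1],[0,0,0,0,-1]]]'
```

```text
clock: 11.85
eef_pos: [0.6124, 0.0496, 0.0853]
ee_rot: [-3.141, 0.0, -3.09]
wrist_force: [0.4, 0.4, 0.1]
opening: -0.0001
grip_force: 0.0
```

```bash
python3 -m jog '[[[-0.001,0.02,0,0,-1],[-0.001,0.02,0,0,-1],[-0.001,0.02,0,0,-1],[-0.001,0.02,0,0,-1],[-0.001,0.02,0,0,-1],[-0.001,0.02,0,0,-1],[-0.001,0.02,0,0,-1],[-0.001,0.015,0,0,-1],[0,0,0,0,-1]]]'
python3 -m jog '[[[0,0.006,0,0,-1],[0,0.004,0,0,-1],[0,0,0,0,-1]]]'
```

```text
clock: 12.98
eef_pos: [0.6034, 0.2069, 0.0844]
ee_rot: [3.14, -0.001, -3.088]
wrist_force: [0.3, -0.0, -0.6]
opening: -0.0
grip_force: 0.0
clock: 13.35
eef_pos: [0.604, 0.2147, 0.0846]
ee_rot: [3.142, -0.0, -3.09]
wrist_force: [-0.1, 0.6, -0.4]
opening: -0.0001
grip_force: 0.0
```

```bash
python3 -m jog '[[[0,0.004,0,0,-1],[0,0.002,0,0,-1],[0,0,0,0,-1]]]'; python3 -m jog '[[[0,0.003,0,0,-1],[0,0.001,0,0,-1],[0,0,0,0,-1]]]'
```

```text
clock: 13.72
eef_pos: [0.604, 0.2198, 0.0847]
ee_rot: [-3.14, -0.001, -3.091]
wrist_force: [-2.1, -5.1, 0.7]
opening: -0.0001
grip_force: 2.1
clock: 14.1
eef_pos: [0.6039, 0.2201, 0.0846]
ee_rot: [-3.136, -0.002, -3.093]
wrist_force: [-3.9, -13.2, 4.2]
opening: -0.0004
grip_force: 7.0
```

The inner door is at its stop (13 N, y as expected). I'll retreat and check.

```bash
python3 -m jog '[[[0,-0.012,0,0,-1],[0,-0.01,0.01,0,-1],[0,0,0.05,0,-1],[0,0,0.05,0,-1],[-0.04,0,0.05,0,-1],[-0.05,-0.05,0.02,0,-1],[-0.04,-0.05,0,0,-1],[0,-0.05,0,0,-1],[0,0,0,0,-1],[0,0,0,0,-1]]]'
python3 - <<'E'
from h import *
im,_=snap('side','k0.png');im2,P=snap('wrist','k1.png')
A,B=PM('scene'),PM('side')
c,sn=np.cos(.05),np.sin(.05)
for n,x,y in(('in',.082,.14),('out',-.02,0)):
    X=[.53+c*x-sn*y,.098+sn*x+c*y,.09]; print(n,'side',proj(B,X),'wrist',proj(P,X))
cv2.imwrite('pics/k.png',np.hstack([im[200:,180:420],im2[:200]if 0 else im2[200:,:400] if 0 else im2[100:300,120:520].repeat(1,0)[:200].copy() if 0 else im2[150:350,200:560]])[:,:,::-1] if 0 else np.hstack([im[200:400,180:420],im2[130:330,180:560]])[:,:,::-1])
E
```

```text
clock: 15.35
eef_pos: [0.484, 0.0618, 0.2613]
ee_rot: [3.141, 0.002, -3.09]
wrist_force: [-0.3, 0.6, -0.2]
opening: -0.0001
grip_force: 0.0
in side [243.12671453 341.61362874] wrist [476.98098911 282.09393228]
out side [321.63731636 274.16446022] wrist [358.47355927 197.69538345]
```

View pics/k.png

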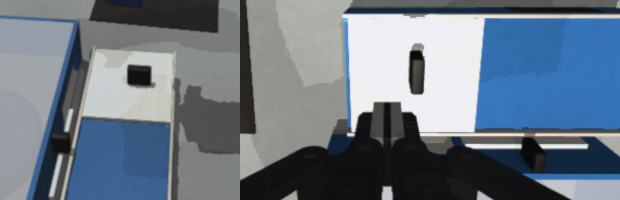

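The side and wrist views show the cover shut, with the outer handle at side (319,275) against a predicted (321,274). The inner door is open, with its handle at (241,342) against (243,342). The arm is clear.

```bash
python3 -c "from station import *;print(sign_off())"
```

```text
the job is handed in; nothing more can be done
None
```

I handed the job in at about 15 s: the blank was seen upright in the chamber before the cover closed (not visible after), then the outer door was pushed shut to its stop and the inner door open to its stop, with the arm clear; no verdict was returned.

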